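# Push the polariser slider home and roll its thumbwheel to the index

## Robot

A 6-joint arm with a two-finger parallel gripper is mounted at the origin on the work surface. World frame = base frame: x ahead of the robot, y to its left, z up, the work surface at z = 0. Lengths are in m, angles in rad, forces in N, time in s.
With the tool pointing down it reaches from about 0.3 to 0.875 m from the base axis. Payload 6.4 kg.
Tool frame: the origin (TCP) lies midway between the tips of the shut fingers; the grasp point (between the pads) lies ctrl.grip_depth behind it (ctrl.grip_depth is the distance from the TCP to the grasp point, in m); x points along the fingers, y is the direction in which the jaws open and shut, and the axes are right-handed (so a half turn about x gives the same grasp; the last joint's range is limited). The gripper opens to 85 mm and grips with 20 to 120 N. Pads are 22 mm wide; open, the fingers measure 114 mm over their backs; the gripper's body (76 mm by 85 mm) begins 54 mm behind the grasp point. The pads swing forward as they close: fully open they stand 13 mm farther back than shut.
Start: joints at [-1.385, 0.181, 1.607, -0, 1.354, -0.206], TCP at [0.22, -0.531, 0.231] pointing down, gripper open.
Joint ranges: [-2.99, 2.99], [-0.89, 2.07], [0.3, 2.58], [-1.14, 4.28], [0, 2.63], [-3.12, 3.12]. Speed limits (rad/s): [2.57, 2.57, 3.01, 3.14, 3.14, 3.14].

## Interface

Orientations are given as a unit quaternion [w, x, y, z].
In Python, from bench import ctrl gives the robot as it stands.
- The arm moves only by the tool carry_out, never from a script. Its argument "motion" is one flat list of numbers, 7 for each row, row after row: the turn, a rotation vector about the tool's x, y, z in degrees, then the shift along the tool's x, y, z in m, then the gripper's target within -1 to 1 (shut at 1, half-way at 0, fully open at -1). A call has 1 to 10 rows; each row shifts and turns the pose as measured when the row begins, along the tool's axes as they then stand; what a row does not reach is not made up. A row lasts 1/10 s, in which the tool goes at most 50 mm and 8.59 degrees, less where a joint would pass 70% of its speed; a pose out of reach is approached as far as the arm can. A call with a gripper value outside its range is refused whole. The fingers move at their own pace and stop on an object; the grip force is fixed at half the most. Time passes only in rows, so rows that do not move let the fingers close. It gives the time, the measured TCP pose, the force and the opening at its end, in the units of the state.
- ctrl.get_obs(): the state, without advancing time (a new reading comes with each control period).
- ctrl.camera(name): name is "scene" or "top"; returns the picture (400x640x3 uint8, blue, green, red); there is no depth.
- ctrl.camera_params(name): a dict with "mtx" (3x3 intrinsics, pixels), "pose" (4x4, takes a point from camera to world coordinates). Camera axes: x right, y down, z forward; pixel columns grow to the right and rows downward; lengths in m; the calibration is good to about 2 mm. A picture is of the moment at which its call begins. camera_params takes no time and is no camera call.
- ctrl.hand_in(): hands the job in, once; it reports no verdict.
Trained networks look in the newest picture that a camera, given by its name, has taken for a name from the list of things; names that differ only in an ending like _2 or _b are one class to them, and where a whole thing is asked for, a point or a joint stands for the part that bears it (a point fixed in the world has none). Each returns a list of dicts, best first, with "conf" (0 to 1); they miss things now and then, are a little off and sometimes report something else, mostly with a low value. They report only what shows in the picture. A call takes as long as a camera call.
- ctrl.boxes_of(camera, thing): "point" ([x, y, z] in m, in the coordinates of the camera as it stood for that picture, good to about 4 mm: the middle of the surface that is visible of it).
- ctrl.trace(camera, thing): "pixels" (400x640 bool, what is visible of it).
- ctrl.landmark_of(camera, thing): "point" ([x, y, z] in m, in the coordinates of the camera as it stood for that picture, good to about 4 mm: a listed point, or the origin of a listed thing).
The state is a dict: "time_s": time; "q": joint angles; "dq": joint speeds; "joint_efforts": joint torques, N m; "eef_pos": TCP position; "eef_rot": TCP orientation; "wrist_force": force on the tool from outside, world axes, zero at the start; "torque": the same for the moment, N m; "opening": opening from 0.0 (shut) to 1.0 (fully open).
Only numpy, scipy, OpenCV 4.12 (cv2) and the standard library are available. Lean on these libraries where they do the work, as an engineer would, in place of code of your own. Each camera call takes 0.05 s, during which the arm holds its last target. There are 200 camera calls.

## Task

Push the polariser slider of the cream light base gently all the way into its slot until it stops. Then roll its recessed black thumbwheel with a light fingertip on the exposed front rim until the white line across the wheel points at the two orange index marks (either way round), and let go with the slider still fully home. Keep the pressure light, just enough to grip and never above 15 N, and leave the bottle, objective, logbook and slide box where they are.

Things in the scene. Friction and masses are not known exactly. Their poses are not given: they have to be found in the camera images.
- light_base: Fixed cream enamel housing, 110 mm deep (x), 160 mm wide (y), 75 mm tall, with a black 68 mm lens ring on top (to 88 mm). Origin at the centre of its underside on the bench; its x axis points from the slot face (x = -55 mm, towards the robot) into the housing, the way the slider goes in; z up.
- slider (a joint): Travel in metres of the aluminium slider (76 mm wide, 30 to 46 mm above the bench, nothing under its outer end): 0 = out, 0.045 = home against a rigid stop; grows going in (housing +x). Starts at 0 to 0.025. About 2.5 N of friction, more when fast; stays where left. Pushing squarely on the wheel's rim pushes it in.
- home_mid (a point): Point fixed to the housing, 100 mm in front of its centre, 38 mm above the bench, axes of the housing. The wheel's axis comes to lie here when the slider is home, but only to 11 mm: the stop is set differently each time, up to 11 mm farther in or out along x, and is not measured, so it must be felt. y is exact.
- thumbwheel (a joint): Turn in radians, anticlockwise from above, of the thumbwheel in the slider's outer end. 0 or 3.14 (also -3.14, 6.28): white line at the index marks; starts at 0.6 to 2.54. Dragging the front rim to the housing's +y turns it negative. Stiff: about 4 N along the rim, so a fingertip must press inwards with about 7 to 10 N or it slips; stays where left.
- slot (a point): Centre of the slot in the housing's front face, 38 mm above the bench. Out of it comes the slider; in its outer end lies the wheel: black knurled disc, 56 mm diameter, 34 to 44 mm above the bench, upright axis, white line across its top. Orange index marks on the pocket wall, on its +y and -y sides. Rim bare only in front (-x): a 42 mm wide arc, 6 mm proud of the wall.
- oil_bottle: Bystander: brown dropper bottle with black cap, 33 mm diameter, 75 mm tall, loose on the bench; origin at the centre of its underside.
- objective: Bystander: silver microscope objective, 34 mm diameter, 47 mm tall, standing loose; origin at the centre of its underside.
- logbook: Bystander: black logbook with red spine, 290 x 210 x 22 mm, lying flat, loose; origin at the centre of its underside.
- slide_box: Bystander: blue slide box, 85 x 75 x 34 mm, loose; origin at the centre of its underside.

How it is judged:
On the way, in this order (a step that is already met when the one before it is completed fails the run):
1. the slider is pushed fully home (within 2 mm of its stop) (value of joint slider above 0.043 m), for 0.2 s.
2. with the slider home, the white line is brought to the index marks (within 0.09 rad) (value of joint slider above 0.043 m and (value of joint thumbwheel between -3.2316 and -3.0516 rad or value of joint thumbwheel between -0.09 and 0.09 rad or value of joint thumbwheel between 3.0516 and 3.2316 rad or value of joint thumbwheel between 6.1932 and 6.3732 rad)), for 0.2 s.
At the end, for the whole second after the job is handed in: The slider is within 2 mm of fully home, the white line is within 0.09 rad (5 degrees) of the index marks, either way round, and the wheel is at rest (all of step 2 and velocity of joint thumbwheel between -0.05 and 0.05 rad/s); the robot touches nothing.
It fails at once if the light base, slider or wheel is loaded with more than 15 N (contact force between light_base and anything else above 15 N).
It fails at once if the oil bottle is moved by more than 10 mm (distance of oil_bottle from where it was at the start of the episode above 0.01 m).
It fails at once if the objective is moved by more than 10 mm (distance of objective from where it was at the start of the episode above 0.01 m).
It fails at once if the logbook is moved by more than 10 mm (distance of logbook from where it was at the start of the episode above 0.01 m).
It fails at once if the slide box is moved by more than 10 mm (distance of slide_box from where it was at the start of the episode above 0.01 m).
It also fails if it takes over 72 s, if anything falls off the work surface, if the arm or the gripper's body presses on something with over 40 N, if the wrist force passes 120 N, or if a joint passes its speed limit or range.

## Working session

There is one attempt and no reset: what is moved stays moved. The work goes in short steps, Python scripts to look and compute and a tool call to move; the robot and the scene stay as the last step left them, time stands still between calls to the robot, and variables do not carry over. Pictures are saved under pics/ and viewed, about 8 in all and at most 12, crops included, and the job is handed in when it is done.

Besides the shell and the picture viewer there is one more tool, called after "Request:" as name(argument=value, ...) on one line, values as JSON. carry_out: Moves the arm, as the interface text tells. Its arguments: {"type":"object","properties":{"motion":{"type":"array"}},"required":["motion"]}

```bash
mkdir -p pics
cat > h.py <<'E'
import numpy as np, cv2
from bench import ctrl
from scipy.spatial.transform import Rotation as R
def w(cam,p):
    T=np.array(ctrl.camera_params(cam)["pose"]); return (T@np.r_[p,1])[:3]
def ray(cam,u,v,z):
    P=ctrl.camera_params(cam);T=np.array(P["pose"]);d=T[:3,:3]@np.linalg.solve(P["mtx"],[u,v,1.]);o=T[:3,3]
    return o+d*(z-o[2])/d[2]
def proj(cam,p):
    P=ctrl.camera_params(cam);c=np.linalg.inv(P["pose"])@np.r_[p,1];x=np.array(P["mtx"])@c[:3];return x[:2]/x[2]
def st():
    o=ctrl.get_obs();q=o["eef_rot"];M=R.from_quat(np.r_[q[1:],q[0]]).as_matrix()
    return o,M
E
python3 - <<'E'
from h import *
for c in("scene","top"):
    cv2.imwrite(f"pics/{c}1.png",ctrl.camera(c))
    for t in("light_base","home_mid","slot","oil_bottle","objective","logbook","slide_box"):
        r=ctrl.landmark_of(c,t)
        for d in r[:2]: print(c,t,round(d["conf"],2),w(c,d["point"]).round(3))
    for t in("thumbwheel","slider"):
        for d in ctrl.boxes_of(c,t)[:2]: print(c,t,"box",round(d["conf"],2),w(c,d["point"]).round(3))
o,M=st();print(o,M.round(3),ctrl.grip_depth)
E
```

```text
scene light_base 0.83 [0.65  0.09  0.002]
scene home_mid 0.96 [0.552 0.109 0.039]
scene slot 0.63 [0.596 0.099 0.037]
scene oil_bottle 0.56 [ 0.538 -0.045  0.002]
scene objective 0.79 [ 0.585  0.238 -0.   ]
scene logbook 0.68 [0.623 0.414 0.002]
scene logbook 0.42 [0.598 0.096 0.036]
scene slide_box 0.72 [0.623 0.413 0.001]
scene slide_box 0.57 [ 0.537 -0.145 -0.001]
scene thumbwheel box 0.6 [0.508 0.119 0.045]
scene slider box 0.62 [0.529 0.11  0.047]
top light_base 0.85 [0.649 0.087 0.003]
top home_mid 0.73 [0.548 0.104 0.041]
top slot 0.71 [0.596 0.099 0.04 ]
top oil_bottle 0.5 [ 0.542 -0.05  -0.001]
top objective 0.65 [0.587 0.238 0.001]
top objective 0.49 [0.552 0.105 0.041]
top logbook 0.93 [ 0.624  0.411 -0.001]
top slide_box 0.66 [ 0.528 -0.146 -0.001]
top thumbwheel box 0.55 [0.498 0.117 0.044]
top slider box 0.85 [0.53  0.116 0.046]
{'time_s': 1.0, 'q': array([-1.38533536e+00,  1.80801907e-01,  1.60700994e+00,  1.24109284e-05,
        1.35380549e+00, -2.06322302e-01]), 'dq': array([ 2.39012604e-03, -3.37790184e-04,  2.46858160e-04, -2.09374745e-04,
        6.15198523e-05,  1.02950155e-03]), 'joint_efforts': array([-3.72146051e-04, -4.44859171e+01, -3.51687849e+01, -2.04921598e-04,
        7.10906370e-04, -1.68517471e-05]), 'eef_pos': array([ 0.21956585, -0.53143671,  0.23128257]), 'eef_rot': array([ 0.1376225 ,  0.69358758,  0.13763987, -0.69357883]), 'wrist_force': array([ 0.73163753, -0.05619003, -0.75372488]), 'torque': array([0.00329847, 0.012274  , 0.01249103]), 'opening': 1.001728517656595} [[ 0.     0.382 -0.924]
 [ 0.    -0.924 -0.382]
 [-1.    -0.    -0.   ]] 0.0187
```

View pics/scene1.png

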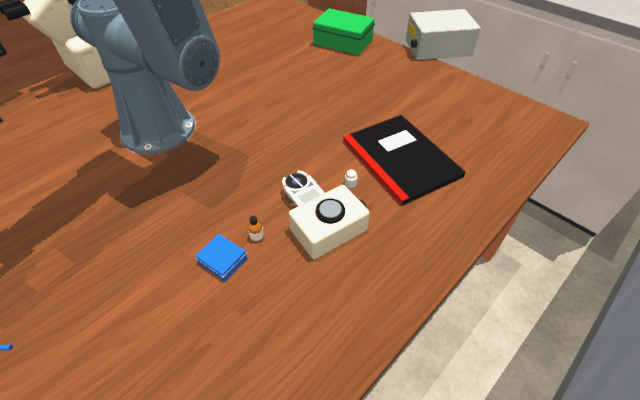

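View pics/top1.png

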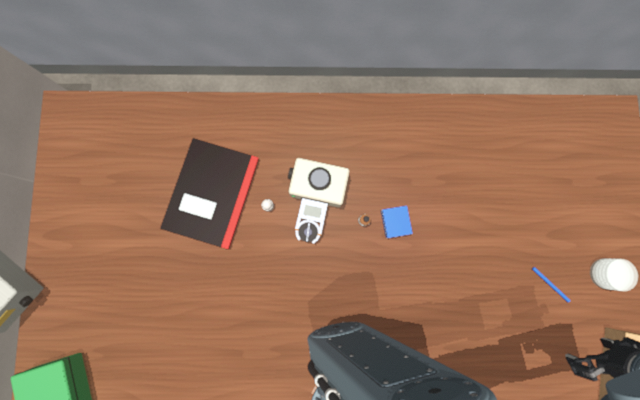

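Run:
```python
from h import *
a=[]
for c in("top","scene"):
    im=ctrl.camera(c)
    x,y=(250,140) if c=="top" else (260,150)
    a.append(cv2.resize(im[y:y+120,x:x+120],(400,400),interpolation=cv2.INTER_CUBIC))
    m=ctrl.trace(c,"light_base")[0]["pixels"].astype(np.uint8)
    if c=="top":
        k,_=cv2.findContours(m,0,2);k=max(k,key=cv2.contourArea)
        g=((im.min(2)>150)).astype(np.uint8)
        print(cv2.minAreaRect(k))
        b=cv2.boxPoints(cv2.minAreaRect(k));print([ray(c,*p,.06).round(3).tolist() for p in b])
cv2.imwrite("pics/z1.png",np.hstack(a))
```

```text
((311.9319763183594, 201.54481506347656), (59.19953536987305, 78.9327163696289), 11.633633613586426)
[[0.494, 0.211, 0.06], [0.721, 0.168, 0.06], [0.685, -0.003, 0.06], [0.46, 0.045, 0.06]]
```

View pics/z1.png

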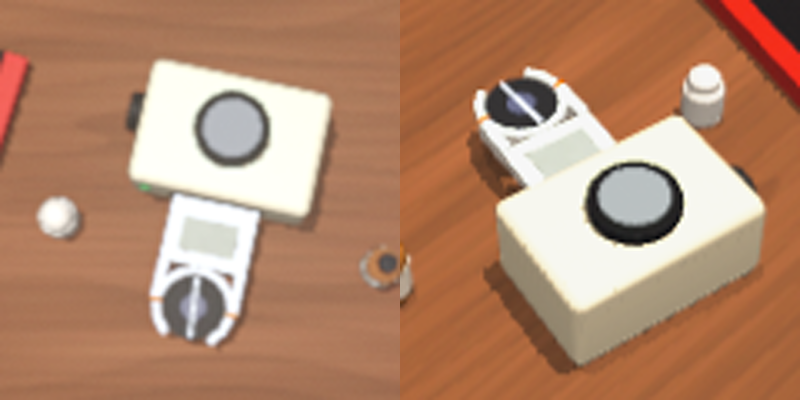

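Request:
carry_out(motion=[-8.5, 0, 0, 0, 0, 0, 1, -8.5, 0, 0, 0, 0, 0, 1])

```text
time_s: 1.4
eef_pos: [0.2196, -0.5314, 0.2313]
eef_rot: [0.241, 0.665, 0.241, -0.665]
wrist_force: [-0.1, 0.8, -0.2]
opening: 0.692
```

```bash
cat >> h.py <<'E'
YAW=np.radians(-11.7);HX=np.array([np.cos(YAW),np.sin(YAW),0]);HY=np.array([-HX[1],HX[0],0])
def plan(tgt,n,yawdeg):
    o,M=st();d=(np.array(tgt)-o["eef_pos"])/n;out=[]
    for i in range(n):
        out.append([round(-yawdeg/n,2),0,0]+(M.T@d).round(4).tolist()+[1])
        M=R.from_euler('z',yawdeg/n,degrees=True).as_matrix()@M
    print(out)
E
python3 - <<'E'
from h import *
o,M=st();y=np.degrees(np.arctan2(M[1,1],M[0,1]));print("yaw",y)
print("wheel",ray("top",308.8,231.8,.044))
B=np.array([.6495,.0885,0]);W=ray("top",308.8,231.8,.044)-B;print(W@HX,W@HY)
plan([.43,.134,.2],16,78.3-y)
E
```

```text
yaw -50.11802642362927
wheel [0.50157894 0.11452165 0.044     ]
-0.1501245377784039 -0.004515521410269997
[[np.float64(-8.03), 0, 0, 0.002, -0.0235, -0.0368, 1], [np.float64(-8.03), 0, 0, 0.002, -0.0181, -0.0397, 1], [np.float64(-8.03), 0, 0, 0.002, -0.0124, -0.0418, 1], [np.float64(-8.03), 0, 0, 0.002, -0.0064, -0.0431, 1], [np.float64(-8.03), 0, 0, 0.002, -0.0004, -0.0436, 1], [np.float64(-8.03), 0, 0, 0.002, 0.0057, -0.0432, 1], [np.float64(-8.03), 0, 0, 0.002, 0.0117, -0.042, 1], [np.float64(-8.03), 0, 0, 0.002, 0.0175, -0.04, 1], [np.float64(-8.03), 0, 0, 0.002, 0.0229, -0.0371, 1], [np.float64(-8.03), 0, 0, 0.002, 0.0278, -0.0336, 1], [np.float64(-8.03), 0, 0, 0.002, 0.0323, -0.0294, 1], [np.float64(-8.03), 0, 0, 0.002, 0.036, -0.0246, 1], [np.float64(-8.03), 0, 0, 0.002, 0.0391, -0.0193, 1], [np.float64(-8.03), 0, 0, 0.002, 0.0414, -0.0136, 1], [np.float64(-8.03), 0, 0, 0.002, 0.0429, -0.0077, 1], [np.float64(-8.03), 0, 0, 0.002, 0.0436, -0.0017, 1]]
```

Request:
carry_out(motion=[-8, 0, 0, 0.002, -0.0235, -0.037, 1, -8, 0, 0, 0.002, -0.018, -0.04, 1, -8, 0, 0, 0.002, -0.0125, -0.042, 1, -8, 0, 0, 0.002, -0.0065, -0.043, 1, -8, 0, 0, 0.002, -0.0005, -0.0435, 1, -8, 0, 0, 0.002, 0.0055, -0.043, 1, -8, 0, 0, 0.002, 0.0115, -0.042, 1, -8, 0, 0, 0.002, 0.0175, -0.04, 1, -8, 0, 0, 0.002, 0.023, -0.037, 1, -8, 0, 0, 0.002, 0.028, -0.0335, 1])

```text
time_s: 2.4
eef_pos: [0.3435, -0.1036, 0.2102]
eef_rot: [0.623, 0.338, 0.618, -0.34]
wrist_force: [1.1, -0.6, 0.4]
opening: 0.001
```

Run:
```python
from h import *
o,M=st();y=np.degrees(np.arctan2(M[1,1],M[0,1]));print("yaw",y,o["eef_pos"],o["time_s"])
plan([.42,.134,.12],9,78.3-y)
```

```text
yaw 32.67502883428333 [ 0.34351868 -0.10361897  0.21017662] 2.4
[[np.float64(-5.07), 0, 0, 0.0099, 0.0214, -0.0177, 1], [np.float64(-5.07), 0, 0, 0.0099, 0.0229, -0.0157, 1], [np.float64(-5.07), 0, 0, 0.01, 0.0242, -0.0137, 1], [np.float64(-5.07), 0, 0, 0.01, 0.0253, -0.0115, 1], [np.float64(-5.07), 0, 0, 0.01, 0.0262, -0.0092, 1], [np.float64(-5.07), 0, 0, 0.01, 0.0269, -0.0068, 1], [np.float64(-5.07), 0, 0, 0.01, 0.0274, -0.0044, 1], [np.float64(-5.07), 0, 0, 0.01, 0.0277, -0.002, 1], [np.float64(-5.07), 0, 0, 0.0101, 0.0277, 0.0005, 1]]
```

Request:
carry_out(motion=[-5.1, 0, 0, 0.01, 0.0215, -0.0175, 1, -5.1, 0, 0, 0.01, 0.023, -0.0155, 1, -5.1, 0, 0, 0.01, 0.024, -0.0135, 1, -5.1, 0, 0, 0.01, 0.0255, -0.0115, 1, -5.1, 0, 0, 0.01, 0.026, -0.009, 1, -5.1, 0, 0, 0.01, 0.027, -0.007, 1, -5.1, 0, 0, 0.01, 0.0275, -0.0045, 1, -5.1, 0, 0, 0.01, 0.0275, -0.002, 1, -5.1, 0, 0, 0.01, 0.0275, 0.0005, 1, 0, 0, 0, 0, 0, 0, 1])

```text
time_s: 3.4
eef_pos: [0.4196, 0.1494, 0.1188]
eef_rot: [0.711, 0.052, 0.699, -0.057]
wrist_force: [-0.5, -0.5, -0.4]
opening: -0.003
```

```bash
cat > s.py <<'E'
from h import *
import sys
o,M=st();y=np.degrees(np.arctan2(M[1,1],M[0,1]));print("yaw",y,o["eef_pos"].round(4),o["time_s"])
print("toolx",M[:,0].round(3))
a=[]
for c,x,y in(("top",270,180),("scene",250,140)):
    im=ctrl.camera(c); a.append(cv2.resize(im[y:y+80,x:x+80],(400,400),interpolation=cv2.INTER_CUBIC))
    print(c,"tip px crop",((proj(c,o["eef_pos"])-[x,y])*5).round(0))
cv2.imwrite(f"pics/{sys.argv[1]}.png",np.hstack(a))
E
python3 s.py z2
```

```text
yaw 81.19411456722834 [0.4196 0.1494 0.1188] 3.4
toolx [ 0.016 -0.008 -1.   ]
top tip px crop [128. 405.]
scene tip px crop [153. -11.]
```

View pics/z2.png

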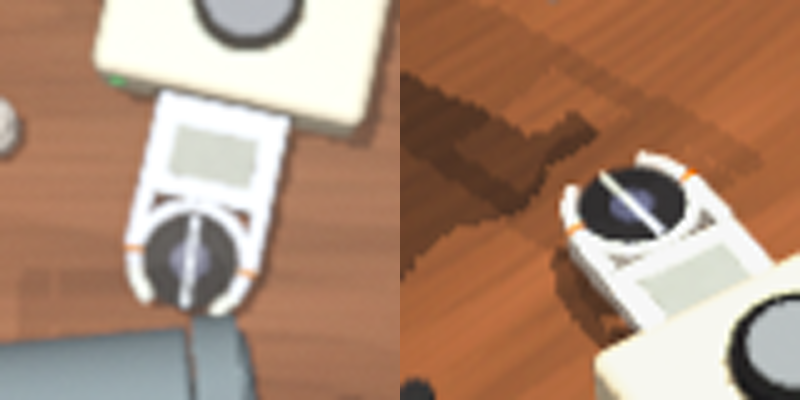

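```bash
sed -i 's/radians(-11.7)/radians(-12.0)/' h.py
cat >> h.py <<'E'
W=np.array([.5025,.117,0])
E
python3 - <<'E'
from h import *
print(ray("top",308.15,232,.044),ray("scene",296.6,181.4,.044))
o,M=st()
for a,b in(((133,247),(248,273)),):
    p=[ray("top",270+q[0]/5,180+q[1]/5,.045) for q in(a,b)];d=p[0]-p[1];print("yaw",np.degrees(np.arctan2(-d[0],d[1])))
t=W-HX*.06;print(M.T@(np.r_[t[:2],.03]-o["eef_pos"]))
E
```

```text
[0.50099937 0.11641031 0.044     ] [0.50648251 0.11829164 0.044     ]
yaw -12.7136842012181
[ 0.09021244 -0.01346351  0.02520124]
```

Request:
carry_out(motion=[3.2, 1, 0, 0.02, -0.0135, 0.01, 1, 0, 0, 0, 0.02, 0, 0.005, 1, 0, 0, 0, 0.02, 0, 0.005, 1, 0, 0, 0, 0.02, 0, 0.003, 1, 0, 0, 0, 0.01, 0, 0, 1, 0, 0, 0, 0, 0, 0, 1])

```text
time_s: 4.1
eef_pos: [0.4445, 0.1232, 0.0319]
eef_rot: [0.705, 0.078, 0.7, -0.083]
wrist_force: [-0.4, 1.1, 0.2]
opening: 0.0
```

```bash
cat > t.py <<'E'
from h import *
o,M=st();p=o["eef_pos"]-W
print("yaw",np.degrees(np.arctan2(M[1,1],M[0,1])).round(2),"toolx",(M[:,0]@HX).round(3),(M[:,0]@HY).round(3),"hx,hy,z mm",(p@HX*1e3).round(1),(p@HY*1e3).round(1),(p[2]*1e3).round(1),"F hx,hy,z",(o["wrist_force"]@HX).round(1),(o["wrist_force"]@HY).round(1),o["wrist_force"][2].round(1),o["time_s"])
E
python3 t.py
```

```text
yaw 76.95 toolx 0.009 -0.005 hx,hy,z mm -58.0 -6.0 31.9 F hx,hy,z -0.6 1.0 0.2 4.1
```

Request:
carry_out(motion=[-1, 0.4, 0, 0.001, 0.006, 0, 1, 0, 0, 0, 0, 0, 0, 1, 0, 0, 0, 0, 0, 0.004, 1, 0, 0, 0, 0, 0, 0.003, 1, 0, 0, 0, 0, 0, 0.003, 1, 0, 0, 0, 0, 0, 0, 1])

```text
time_s: 4.7
eef_pos: [0.4593, 0.127, 0.0349]
eef_rot: [0.706, 0.072, 0.701, -0.076]
wrist_force: [0.6, -0.4, -0.8]
opening: 0.002
```

```bash
python3 t.py; python3 s.py z3
```

```text
yaw 77.99 toolx 0.007 -0.004 hx,hy,z mm -44.4 0.8 34.9 F hx,hy,z 0.6 -0.3 -0.8 4.7
yaw 77.98596662298297 [0.4593 0.127  0.0349] 4.7
toolx [ 0.006 -0.005 -1.   ]
top tip px crop [172. 332.]
scene tip px crop [185. 165.]
```

View pics/z3.png

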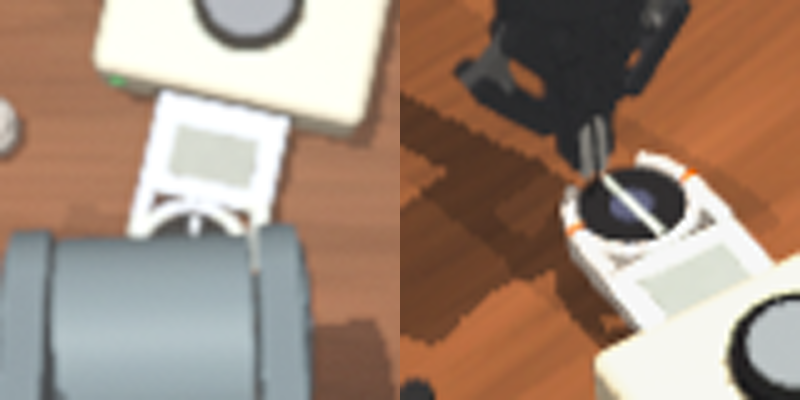

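Request:
carry_out(motion=[0, 0, 0, 0.003, 0, 0.002, 1, 0, 0, 0, 0, 0, 0.002, 1, 0, 0, 0, 0, 0, 0.002, 1, 0, 0, 0, 0, 0, 0.002, 1])

```text
time_s: 5.2
eef_pos: [0.4661, 0.1253, 0.031]
eef_rot: [0.705, 0.072, 0.702, -0.076]
wrist_force: [-1.2, 0.3, 0.7]
opening: 0.003
```

```bash
python3 t.py
```

```text
yaw 77.99 toolx 0.005 -0.004 hx,hy,z mm -37.3 0.6 31.0 F hx,hy,z -1.3 0.1 0.7 5.2
```

Request:
carry_out(motion=[0, 0, 0, 0, 0, 0.002, 1, 0, 0, 0, 0, 0, 0.002, 1, 0, 0, 0, 0, 0, 0.002, 1, 0, 0, 0, 0, 0, 0.002, 1])

```text
time_s: 5.6
eef_pos: [0.4726, 0.1239, 0.0304]
eef_rot: [0.703, 0.072, 0.703, -0.076]
wrist_force: [-3.4, 0.7, 2.5]
opening: -0.001
```

```bash
python3 t.py
```

```text
yaw 78.0 toolx 0.001 -0.005 hx,hy,z mm -30.7 0.5 30.4 F hx,hy,z -3.4 -0.1 2.5 5.6
```

Request:
carry_out(motion=[0, 0, 0, 0, 0, 0.002, 1, 0, 0, 0, 0, 0, 0.002, 1, 0, 0, 0, 0, 0, 0.002, 1, 0, 0, 0, 0, 0, 0.002, 1, 0, 0, 0, 0, 0, 0.002, 1])

```text
time_s: 6.1
eef_pos: [0.483, 0.1216, 0.0305]
eef_rot: [0.703, 0.072, 0.703, -0.076]
wrist_force: [-2.2, 0.2, 2.0]
opening: -0.003
```

```bash
python3 t.py
```

```text
yaw 78.01 toolx 0.0 -0.005 hx,hy,z mm -20.1 0.5 30.5 F hx,hy,z -2.2 -0.3 2.0 6.1
```

Request:
carry_out(motion=[0, 0, 0, 0, 0, 0.002, 1, 0, 0, 0, 0, 0, 0.002, 1, 0, 0, 0, 0, 0, 0.002, 1, 0, 0, 0, 0, 0, 0.002, 1, 0, 0, 0, 0, 0, 0.002, 1])

```text
time_s: 6.6
eef_pos: [0.4937, 0.1193, 0.0305]
eef_rot: [0.703, 0.072, 0.703, -0.076]
wrist_force: [-2.7, 0.2, 2.4]
opening: -0.003
```

Request:
carry_out(motion=[0, 0, 0, 0, 0, 0.0015, 1, 0, 0, 0, 0, 0, 0.0015, 1, 0, 0, 0, 0, 0, 0.0015, 1, 0, 0, 0, 0, 0, 0.0015, 1])

```text
time_s: 7.0
eef_pos: [0.5001, 0.1179, 0.0304]
eef_rot: [0.703, 0.072, 0.703, -0.076]
wrist_force: [-2.6, 0.6, 1.9]
opening: -0.004
```

```bash
python3 t.py
```

```text
yaw 78.01 toolx 0.0 -0.005 hx,hy,z mm -2.5 0.4 30.4 F hx,hy,z -2.7 0.1 1.9 7.0
```

Request:
carry_out(motion=[0, 0, 0, 0, 0, 0.001, 1, 0, 0, 0, 0, 0, 0.001, 1, 0, 0, 0, 0, 0, 0.001, 1, 0, 0, 0, 0, 0, 0.001, 1])

```text
time_s: 7.4
eef_pos: [0.5044, 0.1169, 0.0304]
eef_rot: [0.703, 0.072, 0.703, -0.076]
wrist_force: [-3.3, 0.1, 2.4]
opening: 0.003
```

Request:
carry_out(motion=[0, 0, 0, 0, 0, 0.001, 1, 0, 0, 0, 0, 0, 0.001, 1, 0, 0, 0, 0, 0, 0.001, 1, 0, 0, 0, 0, 0, 0.001, 1])

```text
time_s: 7.8
eef_pos: [0.5087, 0.116, 0.0304]
eef_rot: [0.703, 0.072, 0.703, -0.076]
wrist_force: [-2.9, -0.6, 1.5]
opening: 0.0
```

```bash
python3 t.py
```

```text
yaw 78.01 toolx 0.0 -0.005 hx,hy,z mm 6.2 0.3 30.4 F hx,hy,z -2.8 -1.2 1.5 7.8
```

Request:
carry_out(motion=[0, 0, 0, 0, 0, 0.001, 1, 0, 0, 0, 0, 0, 0.001, 1, 0, 0, 0, 0, 0, 0.001, 1])

```text
time_s: 8.1
eef_pos: [0.5091, 0.1159, 0.0298]
eef_rot: [0.701, 0.072, 0.706, -0.076]
wrist_force: [-5.0, 1.5, 4.8]
opening: 0.006
```

Request:
carry_out(motion=[0, 0, 0, 0, 0, 0.001, 1, 0, 0, 0, 0, 0, 0.001, 1, 0, 0, 0, 0, 0, 0.001, 1])

```text
time_s: 8.4
eef_pos: [0.5091, 0.116, 0.0292]
eef_rot: [0.699, 0.072, 0.708, -0.076]
wrist_force: [-5.5, 1.1, 4.5]
opening: -0.0
```

Request:
carry_out(motion=[0, 0, 0, 0, 0, 0.001, 1, 0, 0, 0, 0, 0, 0.001, 1])

```text
time_s: 8.6
eef_pos: [0.509, 0.116, 0.0287]
eef_rot: [0.697, 0.072, 0.71, -0.075]
wrist_force: [-5.5, 1.3, 4.2]
opening: 0.001
```

Request:
carry_out(motion=[0, 1, 0, 0, 0, -0.004, 1, 0, 0, 0, -0.002, 0.004, -0.002, 1, 0, 0, 0, 0, 0.004, 0, 1, 0, 0, 0, 0, 0, 0, 1])

```text
time_s: 9.0
eef_pos: [0.5069, 0.1256, 0.0314]
eef_rot: [0.692, 0.073, 0.714, -0.075]
wrist_force: [-0.6, 0.1, 0.2]
opening: -0.001
```

```bash
python3 t.py
python3 - <<'E'
from h import *
im=ctrl.camera("scene");x,y=265,150
cv2.imwrite("pics/z4.png",cv2.resize(im[y:y+70,x:x+70],(560,560),interpolation=cv2.INTER_CUBIC))
E
```

```text
yaw 78.02 toolx -0.031 -0.006 hx,hy,z mm 2.5 9.3 31.4 F hx,hy,z -0.6 0.0 0.2 9.0
```

View pics/z4.png

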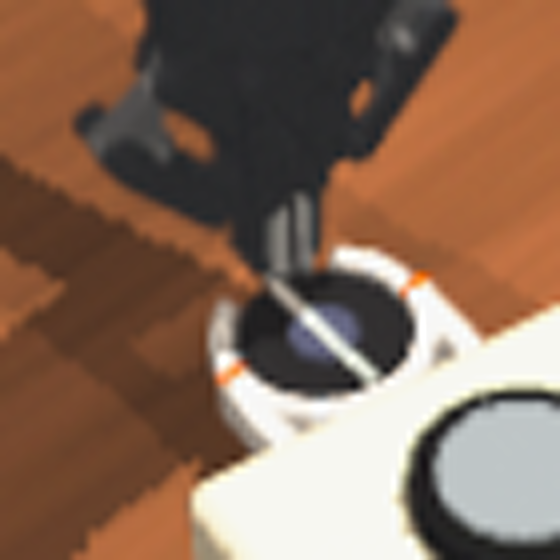

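```bash
cat > ang.py <<'E'
from h import *
def ang(line,marks,x0,y0,s,cam="scene"):
    f=lambda q,z:ray(cam,x0+q[0]/s,y0+q[1]/s,z)
    a,b=[f(q,.044) for q in line];m,n=[f(q,.046) for q in marks]
    d=a-b;e=m-n;print("wheel centre hx,hy",((a+b)/2-W)@HX,((a+b)/2-W)@HY,"marks",((m+n)/2-W)@HX,((m+n)/2-W)@HY,"markyaw",np.degrees(np.arctan2(e[1],e[0])),"len",np.linalg.norm(d),np.linalg.norm(e))
    t=(np.arctan2(d[1],d[0])-(YAW+np.pi/2))%np.pi
    print("wheel angle",t,"to go + ",np.pi-t," or -",t)
E
python3 - <<'E'
from ang import *
ang(((275,282),(372,378)),((415,281),(230,373)),265,150,8)
E
```

```text
wheel centre hx,hy 0.044784058164845264 0.002674138756244485 marks 0.045459446438309556 0.002641640012522732 markyaw 78.33396872447867 len 0.05147132096216129 0.0687018853803739
wheel angle 1.6397630773325018 to go +  1.5018295762572913  or - 1.6397630773325018
```

Request:
carry_out(motion=[0, -1.8, 0, -0.001, 0, 0, 1, 0, 0, 0, 0, 0, 0.002, 1, 0, 0, 0, 0, 0, 0.001, 1, 0, 0, 0, 0, 0, 0.001, 1])

```text
time_s: 9.45
eef_pos: [0.5113, 0.1247, 0.0325]
eef_rot: [0.703, 0.071, 0.703, -0.076]
wrist_force: [-3.8, 1.9, 1.9]
opening: 0.0
```

```bash
python3 t.py
```

```text
yaw 78.05 toolx 0.0 -0.006 hx,hy,z mm 7.0 9.3 32.5 F hx,hy,z -4.2 1.0 1.9 9.45
```

Now a short trial drag with press.

Request:
carry_out(motion=[0, -0.2, 0, -0.0005, 0, 0.0015, 1, 0, -0.2, 0, -0.0005, -0.001, 0.0015, 1, 0, -0.2, 0, -0.0005, -0.002, 0.0015, 1])

```text
time_s: 9.75
eef_pos: [0.5108, 0.1229, 0.0324]
eef_rot: [0.703, 0.072, 0.704, -0.075]
wrist_force: [-4.8, 5.8, 3.1]
opening: -0.002
```

```bash
python3 t.py
```

```text
yaw 78.01 toolx -0.001 -0.005 hx,hy,z mm 6.9 7.5 32.4 F hx,hy,z -5.9 4.7 3.1 9.75
```

Request:
carry_out(motion=[0, -0.2, 0, -0.0005, -0.002, 0.002, 1, 0, -0.2, 0, -0.0005, -0.002, 0.002, 1, 0, -0.2, 0, -0.0005, -0.002, 0.002, 1])

```text
time_s: 10.05
eef_pos: [0.5099, 0.119, 0.0323]
eef_rot: [0.702, 0.073, 0.705, -0.074]
wrist_force: [-6.2, 5.8, 3.6]
opening: 0.001
```

```bash
python3 t.py
```

```text
yaw 78.0 toolx -0.004 -0.002 hx,hy,z mm 6.8 3.5 32.3 F hx,hy,z -7.3 4.4 3.6 10.05
```

Request:
carry_out(motion=[0, -0.25, 0, -0.0005, -0.0025, 0.002, 1, 0, -0.25, 0, -0.0005, -0.0025, 0.002, 1, 0, -0.25, 0, -0.0005, -0.0025, 0.002, 1, 0, -0.25, 0, -0.0005, -0.0025, 0.002, 1, 0, -0.25, 0, -0.0005, -0.0025, 0.002, 1])

```text
time_s: 10.55
eef_pos: [0.508, 0.11, 0.0321]
eef_rot: [0.702, 0.075, 0.704, -0.073]
wrist_force: [-5.0, 5.5, 3.1]
opening: 0.002
```

```bash
python3 t.py
python3 - <<'E'
from h import *
im=ctrl.camera("scene");x,y=265,150
cv2.imwrite("pics/z5.png",cv2.resize(im[y:y+70,x:x+70],(560,560),interpolation=cv2.INTER_CUBIC))
E
```

```text
yaw 78.03 toolx -0.004 0.002 hx,hy,z mm 6.9 -5.7 32.1 F hx,hy,z -6.0 4.3 3.1 10.55
```

View pics/z5.png

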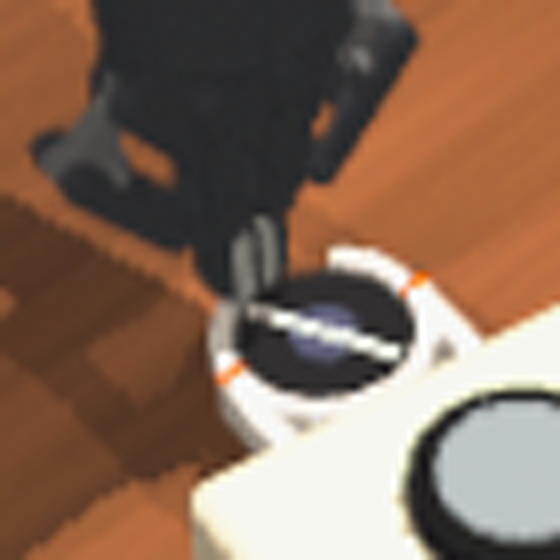

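Request:
carry_out(motion=[0, -0.25, 0, -0.0005, -0.0025, 0.002, 1, 0, -0.25, 0, -0.0005, -0.0025, 0.002, 1])

```text
time_s: 10.8
eef_pos: [0.5075, 0.1057, 0.0319]
eef_rot: [0.702, 0.075, 0.704, -0.072]
wrist_force: [-4.8, 3.5, 0.9]
opening: 0.004
```

```bash
python3 t.py;  python3 - <<'E'
from ang import *
ang(((248,307),(400,356)),((415,281),(230,373)),265,150,8)
E
```

```text
yaw 78.05 toolx -0.003 0.003 hx,hy,z mm 7.2 -10.0 31.9 F hx,hy,z -5.4 2.4 0.9 10.8
wheel centre hx,hy 0.045600872670019964 0.0023870784129708745 marks 0.045459446438309556 0.002641640012522732 markyaw 78.33396872447867 len 0.05253897446101372 0.0687018853803739
wheel angle 2.1425188764937184 to go +  0.9990737770960747  or - 2.1425188764937184
```

Request:
carry_out(motion=[0, 0, 0, 0, 0, -0.003, 1, 0, 0, 0, 0, 0.004, -0.002, 1, 0, 0, 0, 0, 0.005, 0, 1, 0, 0, 0, 0, 0.004, 0, 1, 0, 0, 0, 0, 0.003, 0, 1, 0, 0, 0, 0, 0, 0, 1])

```text
time_s: 11.4
eef_pos: [0.5078, 0.1236, 0.0324]
eef_rot: [0.703, 0.075, 0.703, -0.073]
wrist_force: [0.5, 0.8, 0.7]
opening: 0.0
```

```bash
python3 t.py
```

```text
yaw 78.03 toolx -0.0 0.003 hx,hy,z mm 3.8 7.5 32.4 F hx,hy,z 0.3 0.8 0.7 11.4
```

Request:
carry_out(motion=[0, 0, 0, 0, 0.001, 0.0015, 1, 0, 0, 0, 0, 0, 0.001, 1, 0, -0.2, 0, -0.0005, 0, 0.0015, 1, 0, -0.2, 0, -0.0005, -0.001, 0.002, 1, 0, -0.2, 0, -0.0005, -0.002, 0.002, 1, 0, -0.25, 0, -0.0005, -0.0025, 0.002, 1])

```text
time_s: 12.0
eef_pos: [0.5102, 0.1202, 0.0321]
eef_rot: [0.703, 0.076, 0.703, -0.072]
wrist_force: [-5.8, 5.8, 3.8]
opening: 0.004
```

```bash
python3 t.py
```

```text
yaw 78.02 toolx -0.0 0.005 hx,hy,z mm 6.8 4.8 32.1 F hx,hy,z -6.9 4.4 3.8 12.0
```

Request:
carry_out(motion=[0, -0.25, 0, -0.0005, -0.0025, 0.002, 1, 0, -0.25, 0, -0.0005, -0.0025, 0.002, 1, 0, -0.25, 0, -0.0005, -0.0025, 0.002, 1, 0, -0.25, 0, -0.0005, -0.0025, 0.002, 1, 0, -0.25, 0, -0.0005, -0.0025, 0.002, 1, 0, -0.25, 0, -0.0005, -0.0025, 0.002, 1])

```text
time_s: 12.6
eef_pos: [0.5078, 0.1084, 0.0318]
eef_rot: [0.705, 0.077, 0.702, -0.07]
wrist_force: [-5.3, 3.8, 0.9]
opening: 0.003
```

Request:
carry_out(motion=[0, 0, 0, 0, 0, -0.003, 1, 0, 0, 0, 0, 0.003, -0.002, 1, 0, 0, 0, 0, 0.003, 0, 1, 0, 0, 0, 0, 0, 0, 1])

```text
time_s: 13.0
eef_pos: [0.5048, 0.1153, 0.0322]
eef_rot: [0.706, 0.077, 0.701, -0.071]
wrist_force: [-0.8, 0.2, 0.1]
opening: -0.001
```

```bash
python3 t.py
python3 - <<'E'
from h import *
im=ctrl.camera("scene");x,y=265,150
cv2.imwrite("pics/z6.png",cv2.resize(im[y:y+70,x:x+70],(560,560),interpolation=cv2.INTER_CUBIC))
E
```

```text
yaw 77.98 toolx 0.006 0.01 hx,hy,z mm 2.6 -1.2 32.2 F hx,hy,z -0.8 0.1 0.1 13.0
```

View pics/z6.png

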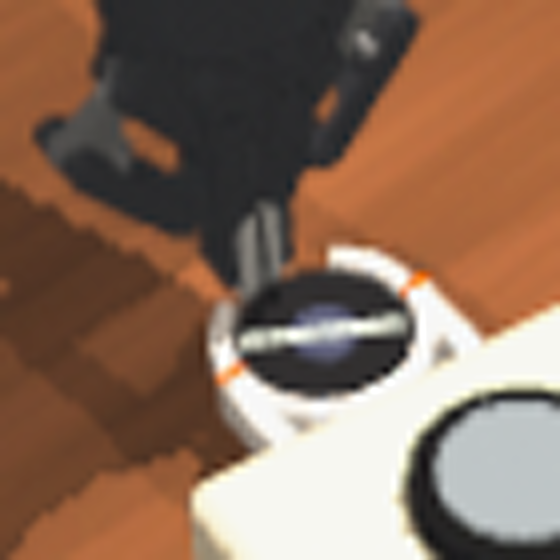

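```bash
cat > auto.py <<'E'
from ang import *
def rect(cam,c,z=.044,n=280,s=4000.):  # housing-aligned: rows = -hx, cols = -hy
    src=np.float32([[0,0],[n,0],[n,n],[0,n]])
    w=[c+HX*((n/2-v)/s)+HY*((n/2-u)/s) for u,v in src]
    px=np.float32([proj(cam,np.r_[p[:2],z]) for p in w])
    return cv2.warpPerspective(ctrl.camera(cam),cv2.getPerspectiveTransform(px,src),(n,n),flags=cv2.INTER_CUBIC)
def meas(cam,c):
    im=rect(cam,c);n=im.shape[0];V,U=np.mgrid[:n,:n]
    hx=(n/2-V)/4;hy=(n/2-U)/4;r=np.hypot(hx,hy)
    g=im.min(2).astype(float);wt=np.where((r<22),np.clip(g-120,0,None),0)
    h=cv2.cvtColor(im,cv2.COLOR_BGR2HSV);o=(h[...,0]<16)&(h[...,1]>120)&(h[...,2]>150)&(r>27)&(r<38)&(abs(hx)<10)
    L,R_=o&(hy>0),o&(hy<0);pa=[np.array([hx[k].mean(),hy[k].mean()]) for k in(L,R_)]
    C=np.cov(np.c_[hx.ravel(),hy.ravel()].T,aweights=wt.ravel());e,v=np.linalg.eigh(C);d=v[:,1]
    t=np.arctan2(d[1],d[0])-np.pi/2; m=pa[0]-pa[1];tm=np.arctan2(m[1],m[0])-np.pi/2
    w=lambda a:(a+np.pi/2)%np.pi-np.pi/2
    print(cam,"line ctr",np.average(hx,weights=wt).round(1),np.average(hy,weights=wt).round(1),"elong",(e[1]/e[0]).round(1),"line vs HY",w(t).round(3),"marks",pa,w(tm).round(3),"rel",w(t-tm).round(3))
    return im
E
python3 - <<'E'
from auto import *
ang(((240,344),(408,320)),((416,281),(230,373)),265,150,8)
c=W+HX*.0455+HY*.0025
cv2.imwrite("pics/r1.png",meas("scene",c))
E
```

```text
wheel centre hx,hy 0.045971152606768415 0.0024513695058063605 marks 0.04554823640265894 0.002772856778126373 markyaw 78.18516448091754 len 0.053309326788602035 0.06896351195298726
wheel angle 2.738082122956353 to go +  0.4035105306334401  or - 2.738082122956353
scene line ctr -1.2 1.2 elong 34.6 line vs HY -0.439 marks [array([-2.63537118, 31.88864629]), array([ -3.54863014, -31.40616438])] -0.014 rel -0.425
```

View pics/r1.png

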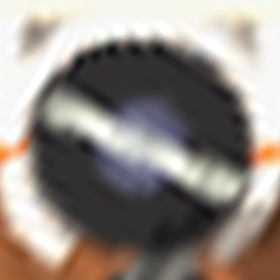

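Request:
carry_out(motion=[0, 0.3, 0, 0, 0.004, 0, 1, 0, 0, 0, 0, 0.002, 0.002, 1, 0, 0, 0, 0, 0, 0.001, 1, 0, 0, 0, 0, 0, 0.001, 1, 0, -0.2, 0, -0.0005, 0, 0.0015, 1, 0, -0.2, 0, -0.0005, 0, 0.002, 1])

```text
time_s: 13.7
eef_pos: [0.5102, 0.1205, 0.0321]
eef_rot: [0.703, 0.077, 0.703, -0.071]
wrist_force: [-6.6, 3.0, 4.5]
opening: -0.001
```

```bash
python3 t.py
```

```text
yaw 77.98 toolx -0.002 0.009 hx,hy,z mm 6.8 5.0 32.1 F hx,hy,z -7.1 1.5 4.5 13.7
```

Target hy ≈ −6.5; first to about −5.

Request:
carry_out(motion=[0, -0.2, 0, -0.0005, -0.002, 0.002, 1, 0, -0.25, 0, -0.0005, -0.0025, 0.002, 1, 0, -0.25, 0, -0.0005, -0.0025, 0.002, 1, 0, -0.25, 0, -0.0005, -0.0025, 0.002, 1, 0, -0.25, 0, -0.0005, -0.002, 0.002, 1])

```text
time_s: 14.2
eef_pos: [0.5084, 0.1119, 0.0314]
eef_rot: [0.704, 0.078, 0.703, -0.07]
wrist_force: [-4.4, 5.4, 1.7]
opening: -0.002
```

```bash
python3 t.py
python3 - <<'E'
from auto import *
meas("scene",W+HX*.0445+HY*.0035)
E
```

```text
yaw 77.99 toolx -0.0 0.012 hx,hy,z mm 6.8 -3.8 31.4 F hx,hy,z -5.4 4.4 1.7 14.2
scene line ctr -0.5 -0.1 elong 44.0 line vs HY -0.312 marks [array([-2.06560284, 31.81471631]), array([ -2.81290323, -31.85080645])] -0.012 rel -0.301
```

Request:
carry_out(motion=[0, 0, 0, 0, 0, -0.003, 1, 0, 0.2, -0.5, -0.001, 0.004, -0.001, 1, 0, 0, 0, 0, 0.005, 0, 1, 0, 0, 0, 0, 0, 0.0015, 1, 0, 0, 0, 0, 0, 0.001, 1, 0, 0, 0, 0, 0, 0.001, 1, 0, -0.2, 0, -0.0005, 0, 0.002, 1, 0, -0.25, 0, -0.0005, 0, 0.0025, 1])

```text
time_s: 15.05
eef_pos: [0.5105, 0.1213, 0.0325]
eef_rot: [0.702, 0.075, 0.705, -0.073]
wrist_force: [-8.5, 3.6, 6.0]
opening: -0.001
```

```bash
python3 t.py
python3 - <<'E'
from auto import *
meas("scene",W+HX*.0445+HY*.0035)
E
```

```text
yaw 78.0 toolx -0.005 0.002 hx,hy,z mm 6.9 5.9 32.5 F hx,hy,z -9.1 1.7 6.0 15.05
scene line ctr -0.4 -0.1 elong 43.8 line vs HY -0.312 marks [array([-1.87903226, 31.60282258]), array([ -2.63559322, -31.9779661 ])] -0.012 rel -0.3
```

Request:
carry_out(motion=[0, -0.25, 0, -0.001, -0.0015, 0.0022, 1, 0, -0.25, 0, -0.001, -0.002, 0.0022, 1, 0, -0.25, 0, -0.001, -0.002, 0.0022, 1])

```text
time_s: 15.4
eef_pos: [0.5095, 0.1173, 0.0331]
eef_rot: [0.701, 0.075, 0.705, -0.072]
wrist_force: [-4.8, 4.6, -0.3]
opening: -0.0
```

```bash
python3 t.py
python3 - <<'E'
from auto import *
meas("scene",W+HX*.0445+HY*.0035)
E
```

```text
yaw 77.99 toolx -0.005 0.004 hx,hy,z mm 6.8 1.8 33.1 F hx,hy,z -5.6 3.5 -0.3 15.4
scene line ctr -0.6 -0.1 elong 41.2 line vs HY -0.202 marks [array([-1.90458015, 31.57251908]), array([ -2.91545894, -31.01690821])] -0.016 rel -0.186
```

Request:
carry_out(motion=[0, -0.25, 0, -0.0005, -0.001, 0.0025, 1, 0, -0.25, 0, -0.0005, -0.002, 0.0025, 1, 0, -0.25, 0, -0.0005, -0.002, 0.0025, 1])

```text
time_s: 15.75
eef_pos: [0.5088, 0.1139, 0.0323]
eef_rot: [0.701, 0.076, 0.706, -0.072]
wrist_force: [-7.1, 5.5, 5.5]
opening: 0.0
```

```bash
python3 t.py
python3 - <<'E'
from auto import *
meas("scene",W+HX*.0445+HY*.0035)
E
```

```text
yaw 77.99 toolx -0.007 0.006 hx,hy,z mm 6.8 -1.7 32.3 F hx,hy,z -8.0 3.9 5.5 15.75
scene line ctr -0.6 0.3 elong 39.8 line vs HY -0.091 marks [array([-1.96678967, 31.73523985]), array([ -2.73642173, -31.85223642])] -0.012 rel -0.079
```

Request:
carry_out(motion=[0, -0.25, 0, -0.0007, -0.0015, 0.0024, 1, 0, -0.25, 0, -0.0007, -0.0012, 0.0024, 1])

```text
time_s: 16.0
eef_pos: [0.5084, 0.1123, 0.0325]
eef_rot: [0.7, 0.077, 0.706, -0.071]
wrist_force: [-6.5, 5.7, 3.8]
opening: 0.005
```

```bash
python3 t.py
python3 - <<'E'
from auto import *
meas("scene",W+HX*.0445+HY*.0035)
E
```

```text
yaw 77.99 toolx -0.009 0.007 hx,hy,z mm 6.8 -3.4 32.5 F hx,hy,z -7.5 4.3 3.8 16.0
scene line ctr -0.8 -0.4 elong 46.4 line vs HY -0.04 marks [array([-2.06205036, 31.8147482 ]), array([ -2.72966867, -31.86596386])] -0.01 rel -0.029
```

Request:
carry_out(motion=[0, -0.25, 0, -0.0005, -0.001, 0.0024, 1, 0, 0, 0, 0, 0, -0.004, 1, 0, 0, 0, 0, 0, -0.01, 1, 0, 0, 0, 0, 0, -0.03, 1, 0, 0, 0, -0.02, 0, -0.04, 1, 0, 0, 0, -0.04, 0, -0.04, 1, 0, 0, 0, -0.04, 0, -0.04, 1, 0, 0, 0, 0, 0, 0, 1])

```text
time_s: 16.85
eef_pos: [0.3536, 0.143, 0.1255]
eef_rot: [0.702, 0.078, 0.705, -0.072]
wrist_force: [1.1, 0.3, 0.1]
opening: -0.001
```

```bash
python3 t.py
python3 - <<'E'
from auto import *
a=meas("scene",W+HX*.0445+HY*.0035)
b=meas("top",W+HX*.042+HY*.001)
cv2.imwrite("pics/r2.png",np.hstack([a,b]))
E
```

```text
yaw 77.85 toolx -0.005 0.008 hx,hy,z mm -151.0 -5.6 125.5 F hx,hy,z 1.0 0.5 0.1 16.85
scene line ctr -0.8 0.6 elong 46.3 line vs HY -0.015 marks [array([-2.01889535, 31.27616279]), array([ -3.07894737, -30.77443609])] -0.017 rel 0.002
top line ctr 1.8 -0.2 elong 10.8 line vs HY -0.023 marks [array([nan, nan]), array([nan, nan])] nan rel nanauto.py:12: RuntimeWarning: Mean of empty slice.
  L,R_=o&(hy>0),o&(hy<0);pa=[np.array([hx[k].mean(),hy[k].mean()]) for k in(L,R_)]
  ret = ret.dtype.type(ret / rcount)
```

View pics/r2.png

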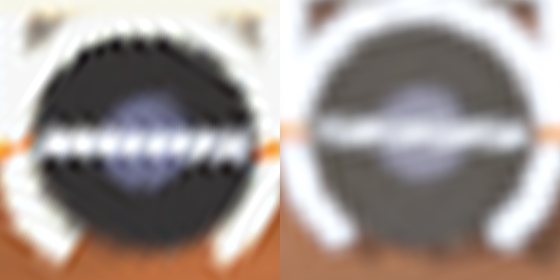

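```bash
python3 -c "
from bench import ctrl
print(ctrl.hand_in())"
```

```text
the job is handed in; nothing more can be done
None
```

The slider is pushed home and the white line points at the index marks. I handed the job in at about 17 s with the arm well clear; the hand-in returned no verdict.

- **Slider:** I pushed it in with the shut fingers until it stopped moving. At every later press of up to about 9 N the finger came to rest within about half a millimetre of the same place. I take that as the stop; no camera check confirmed it separately.
- **Thumbwheel:** It took four short strokes on the front rim, dragging towards the housing's −y. The third stroke slipped part of the way, so I pressed slightly harder for the last one.
- **Forces:** The highest wrist force I read was about 11 N in total, against the 15 N limit. I read it only between moves, so brief peaks could have been missed.
- **Final angle:** The scene camera puts the line 0.002 rad from the marks. The top camera puts it 0.023 rad off my estimated housing axis; the limit is 0.09 rad. My colour detection missed the orange marks in the top picture, but by eye the line is level with them there too.
- **Bystanders:** I did not measure the bottle, objective, logbook or slide box again at the end. The arm's path stayed clear of all four.

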